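Stow the filter boxes under the radio riser

ROBOT

A 7-joint arm with a two-finger parallel gripper is mounted at the origin on the work surface. World frame = base frame: x ahead of the robot, y to its left, z up, the work surface at z = 0. Lengths are in m, angles in rad, forces in N, time in s.
With the tool pointing down it reaches from about 0.425 to 0.925 m from the base axis. Payload 6.8 kg.
Tool frame: the origin (TCP) lies at the very end of the fingers, on their centre line; the grasp point (between the pads) lies 19 mm behind it (manip.hold_point_z is the distance from the TCP to the grasp point, in m); z points along the fingers, y is the direction in which the jaws open and shut (so a half turn about z gives the same grasp; the last joint's range is limited). The gripper opens to 85 mm and grips with 20 to 120 N. Pads are 22 mm wide; open, the fingers measure 114 mm over their backs; the gripper's body (76 mm by 85 mm) begins 54 mm behind the grasp point. The pads swing forward as they close: fully open they stand 13 mm farther back than shut.
Start: joints at [0.994, 0.477, 0.022, 1.555, -0.011, 1.109, -0.083], TCP at [0.305, -0.602, 0.231] pointing down, gripper open.
Joint ranges: [-2.96, 2.96], [-0.34, 2.1], [-1.41, 1.46], [0.24, 2.44], [-1.37, 4.51], [0.17, 1.92], [-2.96, 2.96]. Speed limits (rad/s): [2.39, 2.39, 3.14, 3.14, 3.14, 3.14, 3.14].

INTERFACE

Orientations are given as a unit quaternion [x, y, z, w].
In Python, from workcell import manip gives the robot as it stands.
- The arm moves only by the tool servo_tool, never from a script. Its argument "increments" is a list of rows, each a list of 7 numbers: the shift along the tool's x, y, z in m, then the turn, a rotation vector about the tool's x, y, z in rad, then the opening, from 0 (shut) to 1 (fully open). A call has 1 to 8 rows; each row is the pose to reach, as a shift and turn from the pose measured when the call began, along the tool's axes at that moment; what a row does not reach only later rows make up. A row lasts 1/10 s, in which the tool goes at most 50 mm and 8.59 degrees, less where a joint would pass 70% of its speed; a pose out of reach is approached as far as the arm can. A call with a gripper value outside its range is refused whole. The fingers move at their own pace and stop on an object; "squeeze" is the grip in N (left out, the last holds). Time passes only in rows, so rows that repeat a pose let the fingers close. It gives the time, the measured TCP pose, the force and the opening at its end, in the units of the state.
- manip.observe(): the state, without advancing time (a new reading comes with each control period).
- manip.grab_frame(name): name is "side" or "top" or "wrist"; returns a dict with "color" (400x640x3 uint8, blue, green, red), "fx", "fy", "cx", "cy" (pixels), "position" and "rotation" of the camera in the world. Camera axes: x right, y down, z forward; pixel columns grow to the right and rows downward; lengths in m; the calibration is good to about 2 mm. The wrist camera is an equidistant fisheye: a pixel r from the principal point sees the ray r / f radians off the axis. A picture is of the moment at which its call begins. There is no depth.
- manip.hand_in(): hands the job in, once; it reports no verdict.
The state is a dict: "t": time; "joint_pos": joint angles; "qvel": joint speeds; "tau": joint torques, N m; "tcp_pos": TCP position; "ee_rot": TCP orientation; "force": force on the tool from outside, world axes, zero at the start; "moment": the same for the moment, N m; "opening": finger opening in m.
Only numpy, scipy, OpenCV 4.12 (cv2) and the standard library are available. Lean on these libraries where they do the work, as an engineer would, in place of code of your own. Each camera call takes 0.05 s, during which the arm holds its last target. There are 200 camera calls.

TASK

Put away all the aluminium filter boxes that are on the radio desk: draw back the small lock slide to free the retaining bar, draw the bar right open, and slide every filter box lengthwise in under the clear riser, one to a lane, flat on the desk and back against the stop so that its end is about flush with the riser's front edge. Then slide the bar fully home across the front and push the lock slide fully home again. Leave the other things on the desk where they are.

Things in the scene. Friction and masses are not known exactly. Their poses are not given: they have to be found in the camera images.
- riser: low clear acrylic riser fixed to the desk, turned up to 5 degrees. Origin: on the desk, middle of its front edge (towards the robot); its x points in under it, y to the robot's left. Under it: three lanes in a row, 62 mm wide, 37 mm high, centred on y = -68, 0 and 68 mm, open to the front, 102 mm deep to a fixed stop; 6 mm dividers; the floor is the desk. The bare clear top is 8 mm thick, 150 mm deep
- riser_front (a point): middle of the front edge of the riser's clear top, on its upper face, 45 mm above the desk, right above the riser's origin. Fixed in front of the riser at riser x = -34 to -8 mm: a keeper block 30 mm tall at y = -164 to -142 mm and two bar guides 30 mm tall, 14 mm wide, at y = 147 and 245 mm
- bar (a joint): steel retaining bar, 420 mm long, across the front of the lanes at riser x = -27 to -15 mm, 12 to 26 mm above the desk. Value: travel along the riser's +y; 0 = fully home (lanes shut), 0.28 m = fully open: the lanes are clear, the bar spans riser y = 125 to 545 mm. About 2 N of friction, stays where left; the lock, when home, blocks it
- lock (a joint): lock slide on the grey housing (27 mm tall; riser x = 0 to 85, y = 179 to 215 mm); its tongue lies across the bar in front of a lug. Value: travel along the riser's +x (away from the robot); 0 = fully home (locked), 0.03 m = fully drawn back (free). About 2 N of friction, stays where left. It goes home only if the bar is within 5 mm of fully home
- bar_grip (a point): on the bar's upright black handle (14 mm in x, 16 mm in y; stands from 26 to 86 mm above the desk); the point is on its axis 74 mm above the desk; at riser x = -21 mm, y = 50 mm when the bar is home
- lock_grip (a point): on the lock slide's upright black handle (16 mm in x, 14 mm in y; stands from 39 to 89 mm above the desk); the point is on its axis 78 mm above the desk; at riser x = 27 mm, y = 197 mm when locked
- filter1: bare cast-aluminium filter box, 100 mm long (its x), 50 mm wide (its y), 30 mm tall, about 0.25 kg, with a round brass socket in each end; lies flat; origin at the centre of its underside. Of the four filter boxes two or three are on the desk
- filter2: bare cast-aluminium filter box, 100 mm long (its x), 50 mm wide (its y), 30 mm tall, about 0.25 kg, with a round brass socket in each end; lies flat; origin at the centre of its underside. Of the four filter boxes two or three are on the desk
- filter3: bare cast-aluminium filter box, 100 mm long (its x), 50 mm wide (its y), 30 mm tall, about 0.25 kg, with a round brass socket in each end; lies flat; origin at the centre of its underside. Of the four filter boxes two or three are on the desk
- filter4: bare cast-aluminium filter box, 100 mm long (its x), 50 mm wide (its y), 30 mm tall, about 0.25 kg, with a round brass socket in each end; lies flat; origin at the centre of its underside. Of the four filter boxes two or three are on the desk
- cup: open white plastic cup, 76 mm wide, 85 mm tall, standing; origin at the centre of its underside
- cell: blue battery cell standing on end, 33 mm in diameter, 61 mm tall; origin at the centre of its underside
- keyer: black plastic box 85 x 60 x 42 mm with two small controls (not a filter); origin at the centre of its underside
- paddle: Morse paddle key on a heavy steel base, 85 x 75 x 40 mm; origin at the centre of its underside
- mouse: white computer mouse 105 x 60 x 30 mm; origin at the centre of its underside

How it is judged:
By the outcome, as a careful person would: the job done as asked, in the order asked, and still so for the second after the job is handed in, with the robot touching nothing.
Of filter1, filter2, filter3, filter4 only 2 to 3 are there at a start; the rules pass over those that are not, and their reading is None.
At some moment in a run one of filter1, filter2, filter3, filter4 may be knocked a few centimetres aside while the robot is not near it.
Once in a run the grip may slacken for a moment while it holds something.
It also fails if it takes over 210 s, if anything falls off the work surface, if the arm or the gripper's body presses on something with over 40 N, if the wrist force passes 120 N, or if a joint passes its speed limit or range.

## Working session

There is one attempt and no reset: what is moved stays moved. The work goes in short steps, Python scripts to look and compute and a tool call to move; the robot and the scene stay as the last step left them, time stands still between calls to the robot, and variables do not carry over. Pictures are saved under pics/ and viewed, about 12 in all and at most 16, crops included, and the job is handed in when it is done.

Besides the shell and the picture viewer there is one more tool, called after "Request:" as name(argument=value, ...) on one line, values as JSON. servo_tool: Moves the arm, as the interface text tells. Its arguments: {"type":"object","properties":{"increments":{"type":"array","items":{"type":"array","items":{"type":"number"}}},"squeeze":{"type":"number"}},"required":["increments"]}

```bash
mkdir -p pics; ls; python3 - <<'E'
from workcell import manip
import cv2
s=manip.observe(); print(s)
for n in("top","side"):
    f=manip.grab_frame(n); cv2.imwrite(f"pics/{n}0.png",f["color"]); print(n,{k:v for k,v in f.items() if k!="color"})
print(manip.hold_point_z)
E
```

```text
pics
{'t': 0.0, 'joint_pos': array([ 0.99388971,  0.47778714,  0.02235222,  1.55647287, -0.01150386,
        1.10927814, -0.08311379]), 'qvel': array([-0.00028458,  0.00019301, -0.00173906, -0.00066905,  0.00050087,
        0.00040814, -0.00055743]), 'tau': array([ 1.45983438e-03, -5.96441031e+01,  1.60862993e+00, -2.81194228e+01,
        1.25808595e-02,  9.37874982e-03,  1.21972380e-05]), 'tcp_pos': array([ 0.30469071, -0.60165101,  0.23032559]), 'ee_rot': array([ 9.72653310e-01,  2.32260012e-01, -2.77143770e-04, -8.65281409e-04]), 'force': array([0.2099218 , 0.38069486, 0.48369147]), 'moment': array([-0.01886798, -0.01557771,  0.03384649]), 'opening': 0.08493581932092745}
top {'fx': 435.36182547167897, 'fy': 435.36182547167897, 'cx': 323.0003258969409, 'cy': 203.58801471466168, 'position': array([ 0.38398238, -0.04038842,  1.25800728]), 'rotation': array([-0.70185706,  0.71096488, -0.03150755,  0.03054321])}
side {'fx': 515.5656547704219, 'fy': 515.5656547704219, 'cx': 320.11989915705374, 'cy': 197.63284440393028, 'position': array([0.38784618, 1.00071371, 0.99130536]), 'rotation': array([-0.04278034,  0.90770177, -0.41705763,  0.01761469])}
0.0187
```

View pics/top0.png

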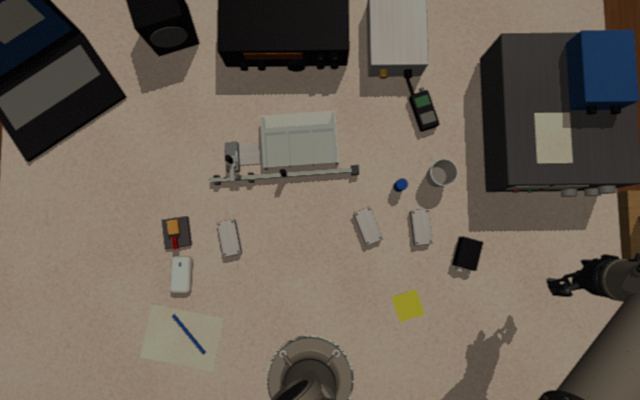

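View pics/side0.png

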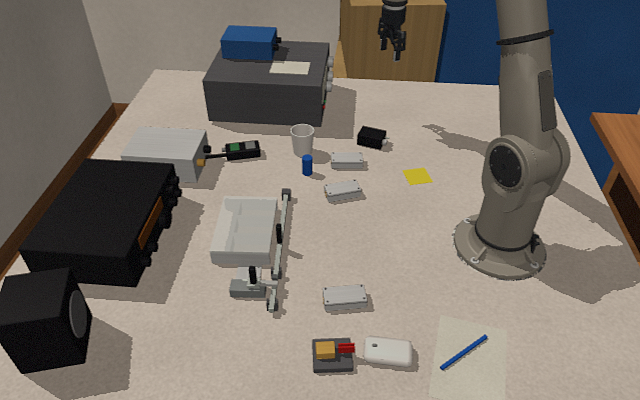

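Three filters are visible: in the top view at (229,238), (368,227) and (421,228). The riser is at (299,140) and the bar runs from (212,180) to (357,170).

```bash
python3 - <<'E'
import cv2
a=cv2.imread("pics/top0.png")[100:280,200:460]
cv2.imwrite("pics/top0c.png",cv2.resize(a,None,fx=3,fy=3,interpolation=cv2.INTER_CUBIC))
a=cv2.imread("pics/side0.png")[140:340,200:400]
cv2.imwrite("pics/side0c.png",cv2.resize(a,None,fx=3,fy=3,interpolation=cv2.INTER_CUBIC))
E
```

```text
(no output)
```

View pics/top0c.png

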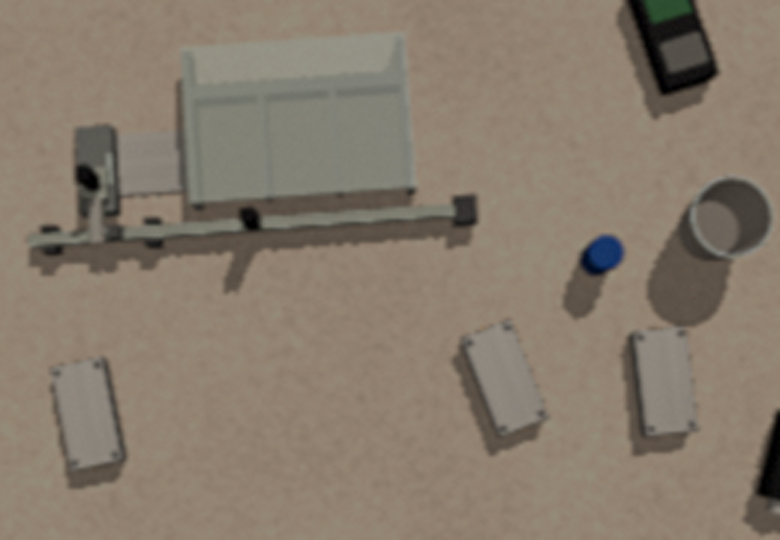

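View pics/side0c.png

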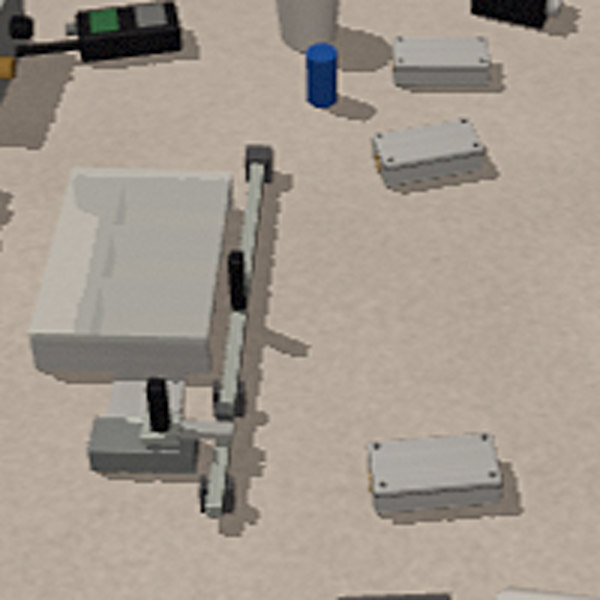

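```bash
cat > h.py <<'E'
import numpy as np, cv2
from scipy.spatial.transform import Rotation as R
from scipy.optimize import least_squares
from workcell import manip
def proj(f,P):
    p=(np.atleast_2d(P)-f["position"])@R.from_quat(f["rotation"]).as_matrix()
    return p[:,:2]/p[:,2:]*f["fx"]+[f["cx"],f["cy"]]
def fit(obs,x0):
    """obs: list of (frame, local pts Nx3, pixels Nx2); pose x,y,yaw"""
    def loc(q,L):
        L=np.array(L,float);c,s=np.cos(q[2]),np.sin(q[2])
        return np.c_[q[0]+c*L[:,0]-s*L[:,1],q[1]+s*L[:,0]+c*L[:,1],L[:,2]]
    fun=lambda q:np.concatenate([(proj(f,loc(q,L))-px).ravel() for f,L,px in obs])
    r=least_squares(fun,x0,loss="soft_l1"); return r.x,fun(r.x).reshape(-1,2)
E
python3 - <<'E'
from h import *
np.set_printoptions(precision=4,suppress=True)
T=manip.grab_frame("top");S=manip.grab_frame("side")
ct=lambda a:(np.array(a)+.5)/3-.5+[200,100]
cs=lambda a:(np.array(a)+.5)/3-.5+[200,140]
LT=[[0,.105,.045],[0,-.105,.045],[.15,.105,.045],[.15,-.105,.045],[-.021,-.153,.03],[-.021,.05,.086],[.027,.197,.089]]
rt=[[190,206],[413,191],[182,48],[404,34],[464,206],[248,213],[86,175]]
rs=[[207,337],[232,177],[32,335],[77,170],[259,153],[237,253],[155,380]]
for o in ([(T,LT,ct(rt)),(S,LT,cs(rs))],[(T,LT,ct(rt))],[(S,LT,cs(rs))]):
    q,e=fit(o,[.6,.06,0]);print("riser",q,np.abs(e).max(1))
F={"L":([[52,367],[104,358],[124,458],[71,468]],[[371,447],[490,433],[502,488],[372,490]]),
"M":([[463,341],[511,322],[546,415],[503,434]],[[373,143],[471,121],[486,152],[388,168]]),
"R":([[631,333],[685,328],[696,430],[645,436]],[[393,38],[488,38],[490,78],[394,84]])}
LF=np.array([[.05,.025,.03],[.05,-.025,.03],[-.05,-.025,.03],[-.05,.025,.03]])
ordS=[1,2,3,0] 
for n,(a,b) in F.items():
    ok=None
    # side: far-from-robot = left in image; y+ = near camera = lower
    LS=LF[[1,2,3,0]] if True else 0
    b=np.array(b)
    # order: top-left=(+x,-y), top-right=(-x,-y), bottom-right=(-x,+y), bottom-left=(+x,+y)
    for o in ([(T,LF,ct(a)),(S,LS,cs(b))],[(T,LF,ct(a))],[(S,LS,cs(b))]):
        q,e=fit(o,[.4,0,0]);print(n,q,np.abs(e).max(1))
E
```

```text
riser [0.6003 0.0188 0.0581] [0.5901 0.8062 0.1073 0.3966 1.2288 0.7182 1.3863 0.4224 1.2459 1.0877
 1.0642 0.3238 1.1257 1.144 ]
riser [0.6002 0.0187 0.0592] [0.5056 0.7875 0.2063 0.4405 1.229  0.797  1.3784]
riser [0.6005 0.0187 0.0569] [0.3196 1.2599 1.1603 1.0537 0.3403 1.1142 1.1093]
L [0.3997 0.2244 0.1811] [0.3984 0.6431 1.0007 1.1301 2.265  0.45   2.0413 0.2637]
L [0.4007 0.223  0.1926] [0.4298 1.0437 0.5119 0.8446]
L [0.3991 0.2274 0.1696] [1.4445 0.8386 0.7662 1.1531]
M [ 0.4262 -0.1678  0.3603] [1.1419 0.7306 1.5968 1.7788 2.6355 0.8116 0.8099 0.3584]
M [ 0.4281 -0.1701  0.3725] [0.8062 1.0993 1.8296 1.1267]
M [ 0.4253 -0.1631  0.373 ] [1.4611 0.3916 0.242  0.8381]
R [ 0.4224 -0.3176  0.0889] [0.4204 0.5608 0.7647 0.583  0.0783 0.2229 3.7455 5.9095]
R [ 0.4227 -0.3184  0.0888] [0.5204 0.6434 0.6655 0.4819]
R [ 0.4216 -0.3052  0.0917] [2.3512 2.4612 1.3701 3.4816]
```

```bash
cat >> h.py <<'E'
RX=np.array([.6003,.0188,.0581])
def r2w(p): 
    c,s=np.cos(RX[2]),np.sin(RX[2]);return np.array([RX[0]+c*p[0]-s*p[1],RX[1]+s*p[0]+c*p[1],p[2]])
def w2r(p):
    c,s=np.cos(RX[2]),np.sin(RX[2]);x,y=p[0]-RX[0],p[1]-RX[1];return np.array([c*x+s*y,-s*x+c*y,p[2]])
def need(pos,yaw,tilt=0):
    """tool-frame shift/rotvec from measured pose to world pos, tool x at yaw, tip tilted forward"""
    s=manip.observe();A=R.from_quat(s["ee_rot"])
    B=R.from_euler("z",yaw)*R.from_euler("x",np.pi)*R.from_euler("y",tilt)
    d=A.inv().apply(np.array(pos)-s["tcp_pos"]);w=(A.inv()*B).as_rotvec()
    print("t%.1f"%s["t"],"tcp",s["tcp_pos"].round(4),"riser",w2r(s["tcp_pos"]).round(4),"F",s["force"].round(1),"open %.4f"%s["opening"],"| shift",d.round(4),"rot",w.round(4))
E
python3 -c "
from h import *
need(r2w([.027,.197,.16]),RX[2])
need(r2w([-.1,0,.2]),RX[2])"
```

```text
t0.2 tcp [ 0.3048 -0.6019  0.2307] riser [-0.331  -0.6025  0.2307] F [ 0.1 -0.  -0.3] open 0.0855 | shift [ 0.6474 -0.5899  0.0713] rot [-1.000e-03  3.000e-04  4.107e-01]
t0.2 tcp [ 0.3048 -0.6019  0.2307] riser [-0.331  -0.6025  0.2307] F [ 0.1 -0.  -0.3] open 0.0855 | shift [ 0.4523 -0.4601  0.0312] rot [-1.000e-03  3.000e-04  4.107e-01]
```

Request:
servo_tool(increments=[[0.03,-0.03,0,0,0,0.1,1],[0.065,-0.06,0,0,0,0.2,1],[0.1,-0.09,0,0,0,0.3,1],[0.135,-0.12,0,0,0,0.41,1],[0.17,-0.155,0,0,0,0.411,1],[0.205,-0.19,0,0,0,0.411,1],[0.24,-0.22,0,0,0,0.411,1],[0.275,-0.25,0,0,0,0.411,1]])

```text
t: 1.0
tcp_pos: [0.4375, -0.2527, 0.2311]
ee_rot: [1.0, 0.029, -0.0, -0.0]
force: [0.8, -0.1, 0.1]
opening: 0.0852
```

```bash
python3 -c "
from h import *
need(r2w([.027,.197,.16]),RX[2])"
```

```text
t1.0 tcp [ 0.4375 -0.2527  0.2311] riser [-0.1783 -0.2615  0.2311] F [ 0.8 -0.1  0.1] open 0.0852 | shift [ 0.2052 -0.4585  0.0714] rot [-0.0008  0.0003 -0.0003]
```

Request:
servo_tool(increments=[[0.02,-0.045,0,0,0,0,1],[0.04,-0.09,0,0,0,0,1],[0.06,-0.135,0,0,0,0,1],[0.08,-0.18,0,0,0,0,1],[0.1,-0.225,0.01,0,0,0,1],[0.12,-0.27,0.02,0,0,0,1],[0.14,-0.315,0.03,0,0,0,1],[0.16,-0.36,0.04,0,0,0,1]])

```text
t: 1.8
tcp_pos: [0.5764, 0.1168, 0.1912]
ee_rot: [1.0, 0.029, -0.0, -0.0]
force: [1.3, -0.3, -0.0]
opening: 0.0852
```

Request:
servo_tool(increments=[[0.02,-0.045,0.01,0,0,0,1],[0.035,-0.08,0.02,0,0,0,1],[0.045,-0.099,0.03,0,0,0,1],[0.045,-0.099,0.03,0,0,0,1],[0.045,-0.099,0.03,0,0,0,1]])

```text
t: 2.3
tcp_pos: [0.6153, 0.218, 0.1606]
ee_rot: [1.0, 0.029, -0.001, 0.0]
force: [-0.3, -0.6, 0.5]
opening: 0.0855
```

```bash
python3 -c "
from h import *
need(r2w([.027,.197,.06]),RX[2])
f=manip.grab_frame('wrist');cv2.imwrite('pics/w1.png',f['color']);print(f['position'],f['rotation'],f['fx'])"
```

```text
t2.3 tcp [0.6153 0.218  0.1606] riser [0.0265 0.198  0.1606] F [-0.3 -0.6  0.5] open 0.0855 | shift [0.0006 0.0009 0.1006] rot [ 0.0002  0.0013 -0.0001]
[0.68969264 0.22181659 0.30283061] [ 0.7198394  -0.67931185 -0.09810489  0.103644  ] 309.70691628693146
```

View pics/w1.png

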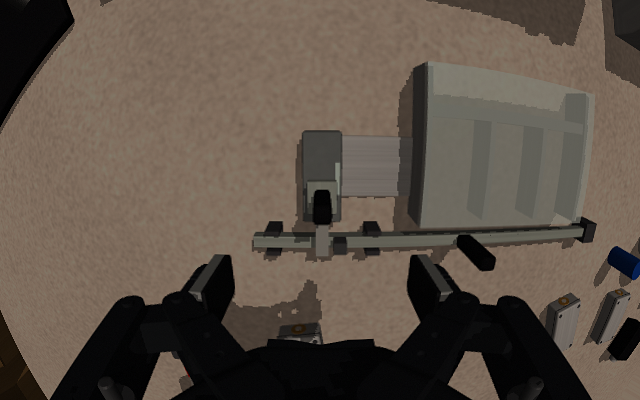

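The lock handle at (322,207) is centred between the fingers. I'll descend and grip.

Request:
servo_tool(increments=[[0,0,0.035,0,0,0,1],[0,0,0.07,0,0,0,1],[0,0,0.1,0,0,0,1],[0,0,0.1,0,0,0,0],[0,0,0.1,0,0,0,0],[0,0,0.1,0,0,0,0],[0,0,0.1,0,0,0,0],[0,0,0.1,0,0,0,0]], squeeze=50)

```text
t: 3.15
tcp_pos: [0.6166, 0.2169, 0.0628]
ee_rot: [1.0, 0.028, 0.001, 0.0]
force: [0.9, -4.6, 15.7]
opening: 0.013
```

Request:
servo_tool(increments=[[0,0,0,0,0,0,0],[0.005,0,0,0,0,0,0],[0.01,0,0,0,0,0,0],[0.016,0,0,0,0,0,0],[0.022,0,0,0,0,0,0],[0.027,0,0,0,0,0,0],[0.031,0,0,0,0,0,0],[0.031,0,0,0,0,0,0]])

```text
t: 3.95
tcp_pos: [0.6466, 0.2187, 0.0629]
ee_rot: [1.0, 0.028, -0.0, 0.0]
force: [-7.4, -2.3, 6.0]
opening: 0.0132
```

```bash
python3 -c "
from h import *
need(r2w([.057,.197,.06]),RX[2])"
```

```text
t4.0 tcp [0.6466 0.2187 0.0629] riser [0.0579 0.1968 0.0629] F [-7.4 -2.3  6. ] open 0.0132 | shift [-0.0009 -0.0002  0.0029] rot [ 0.0007  0.0009 -0.0018]
```

Request:
servo_tool(increments=[[0,0,0,0,0,0,1],[0,0,0,0,0,0,1],[0,0,0,0,0,0,1],[0,0,-0.04,0,0,0,1],[-0.01,0.02,-0.06,0,0,0,1],[-0.035,0.06,-0.06,0,0,0,1],[-0.06,0.105,-0.06,0,0,0,1],[-0.079,0.147,-0.06,0,0,0,1]])

```text
t: 4.75
tcp_pos: [0.5753, 0.0661, 0.1234]
ee_rot: [1.0, 0.029, 0.0, 0.0]
force: [1.1, -1.1, -0.5]
opening: 0.0856
```

```bash
python3 -c "
from h import *
need(r2w([-.021,.05,.056]),RX[2])
f=manip.grab_frame('wrist');cv2.imwrite('pics/w2.png',f['color'])"
```

```text
t4.8 tcp [0.5753 0.0661 0.1234] riser [-0.0222  0.0487  0.1234] F [ 1.1 -1.1 -0.5] open 0.0856 | shift [ 0.0011 -0.0013  0.0674] rot [ 0.0008 -0.0002 -0.0011]
```

View pics/w2.png

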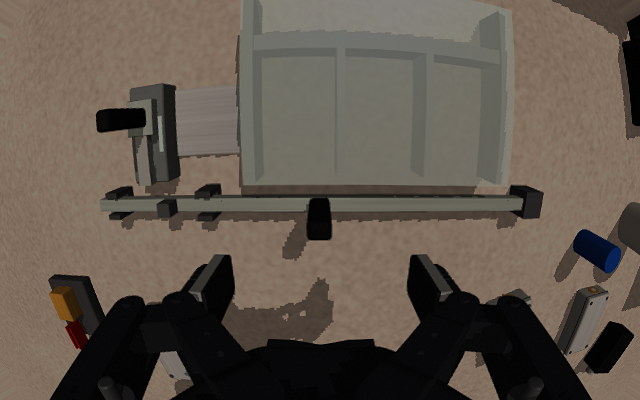

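Request:
servo_tool(increments=[[0.001,-0.001,0.035,0,0,0,1],[0.001,-0.001,0.067,0,0,0,1],[0.001,-0.001,0.067,0,0,0,0],[0.001,-0.001,0.067,0,0,0,0],[0.001,-0.001,0.067,0,0,0,0],[0.001,-0.001,0.067,0,0,0,0],[0.001,-0.001,0.067,0,0,0,0],[0.001,-0.001,0.067,0,0,0,0]])

```text
t: 5.6
tcp_pos: [0.5744, 0.0668, 0.0586]
ee_rot: [1.0, 0.028, 0.0, -0.002]
force: [-4.5, 20.1, 8.9]
opening: 0.0151
```

Request:
servo_tool(increments=[[0,-0.015,0,0,0,0,0],[0,-0.035,0,0,0,0,0],[0,-0.055,0,0,0,0,0],[0,-0.075,0,0,0,0,0],[0,-0.095,0,0,0,0,0],[0,-0.115,0,0,0,0,0],[0,-0.135,0,0,0,0,0],[0,-0.15,0,0,0,0,0]])

```text
t: 6.4
tcp_pos: [0.5654, 0.2167, 0.0588]
ee_rot: [1.0, 0.028, -0.0, -0.001]
force: [-0.4, -3.1, -6.7]
opening: 0.0148
```

```bash
python3 -c "
from h import *
need(r2w([-.021,.33,.056]),RX[2])"
```

```text
t6.4 tcp [0.5654 0.2167 0.0588] riser [-0.0234  0.1996  0.0588] F [-0.4 -3.1 -6.7] open 0.0148 | shift [ 0.0021 -0.1304  0.0029] rot [-0.0013  0.0003 -0.0022]
```

Request:
servo_tool(increments=[[0,-0.02,0,0,0,0,0],[0,-0.04,0,0,0,0,0],[0,-0.06,0,0,0,0,0],[0,-0.08,0,0,0,0,0],[0,-0.1,0,0,0,0,0],[0,-0.12,0,0,0,0,0],[0,-0.132,0,0,0,0,0],[0,-0.132,0,0,0,0,0]])

```text
t: 7.2
tcp_pos: [0.5576, 0.3466, 0.0587]
ee_rot: [1.0, 0.028, -0.001, 0.002]
force: [-4.3, -9.5, 0.2]
opening: 0.015
```

```bash
python3 -c "
from h import *
need(r2w([-.021,.33,.056]),RX[2])"
```

```text
t7.2 tcp [0.5576 0.3466 0.0587] riser [-0.0236  0.3298  0.0587] F [-4.3 -9.5  0.2] open 0.0150 | shift [ 0.0026 -0.0003  0.0027] rot [ 0.004   0.0026 -0.003 ]
```

Request:
servo_tool(increments=[[0,0,0,0,0,0,1],[0,0,0,0,0,0,1],[0,0,0,0,0,0,1],[0,0,-0.04,0,0,0,1],[0,0,-0.08,0,0,0,1],[-0.04,0.02,-0.1,0,0,0,1],[-0.08,0.05,-0.1,0,0,0,1],[-0.12,0.08,-0.1,0,0,0,1]])

```text
t: 8.0
tcp_pos: [0.4419, 0.2613, 0.1608]
ee_rot: [1.0, 0.028, 0.0, 0.001]
force: [0.2, 0.3, -0.1]
opening: 0.0853
```

```bash
python3 -c "
from h import *
need([.379,.2205,.12],.181)
f=manip.grab_frame('wrist');cv2.imwrite('pics/w3.png',f['color'])
f=manip.grab_frame('top');a=f['color'][100:280,200:460]
cv2.imwrite('pics/top3.png',cv2.resize(a,None,fx=3,fy=3,interpolation=cv2.INTER_CUBIC))"
```

```text
t8.0 tcp [0.4419 0.2613 0.1608] riser [-0.1441  0.2513  0.1608] F [ 0.2  0.3 -0.1] open 0.0853 | shift [-0.0651  0.0372  0.0408] rot [ 0.0014 -0.0007 -0.1247]
```

View pics/w3.png

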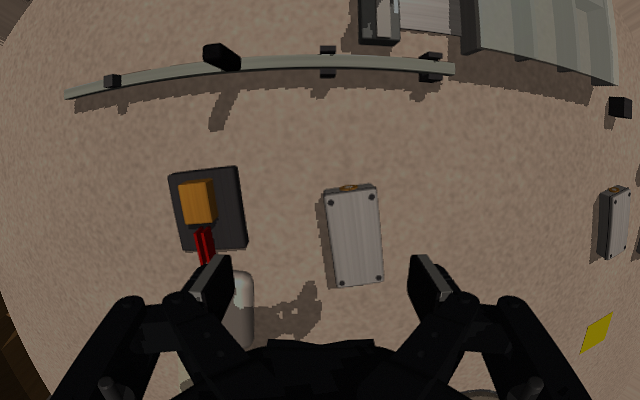

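```bash
cat >> h.py <<'E'
_p=proj
def proj(f,P):
    if f["fx"]>320: return _p(f,P)
    p=(np.atleast_2d(P)-f["position"])@R.from_quat(f["rotation"]).as_matrix()
    n=np.linalg.norm(p[:,:2],axis=1);th=np.arctan2(n,p[:,2])
    return p[:,:2]/n[:,None]*th[:,None]*f["fx"]+[f["cx"],f["cy"]]
LF=np.array([[.05,.025,.03],[.05,-.025,.03],[-.05,-.025,.03],[-.05,.025,.03]])
E
python3 -c "
from h import *
f=manip.grab_frame('wrist')
q,e=fit([(f,LF,[[322,195],[374,187],[384,282],[332,289]])],[.4,.22,.18]);print(q,e.round(1))
c,s=np.cos(q[2]),np.sin(q[2])
need([q[0]-.022*c,q[1]-.022*s,.1],q[2])"
```

```text
[0.3955132  0.219536   0.19576596] [[-1.5 -0.1]
 [ 1.1  0.4]
 [-1.5 -0.1]
 [ 2.3 -0.1]]
t8.2 tcp [0.4399 0.2585 0.1595] riser [-0.1462  0.2486  0.1595] F [0.1 0.4 1.4] open 0.0854 | shift [-0.068   0.0392  0.0599] rot [ 0.0054  0.0039 -0.1407]
```

Request:
servo_tool(increments=[[-0.03,0.018,0.02,0,0,-0.07,1],[-0.065,0.0366,0.04,0,0,-0.135,1],[-0.065,0.0366,0.06,0,0,-0.135,1],[-0.065,0.0366,0.06,0,0,-0.135,1],[-0.065,0.0366,0.06,0,0,-0.135,1],[-0.065,0.0366,0.06,0,0,-0.135,1]])

```text
t: 8.75
tcp_pos: [0.3787, 0.2198, 0.1011]
ee_rot: [0.995, 0.095, -0.001, 0.002]
force: [1.0, 0.6, -0.0]
opening: 0.0852
```

```bash
python3 -c "
from h import *
need([.377,.218,.005],.193)
f=manip.grab_frame('wrist');cv2.imwrite('pics/w4.png',f['color'])"
```

```text
t8.8 tcp [0.3787 0.2198 0.1011] riser [-0.2095  0.2136  0.1011] F [ 1.   0.6 -0. ] open 0.0852 | shift [-0.0019  0.0012  0.0961] rot [ 0.0033  0.0014 -0.0029]
```

View pics/w4.png

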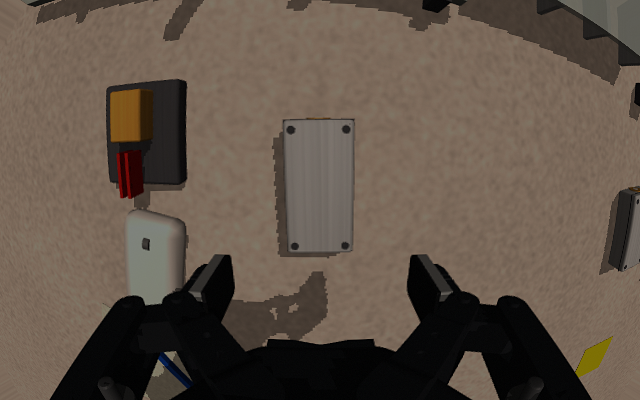

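Request:
servo_tool(increments=[[0,0.001,0.04,0,0,0,1],[0,0.001,0.07,0,0,0,1],[0,0.001,0.085,0,0,0,1],[0,0.001,0.095,0,0,0,1],[0,0.001,0.095,0,0,0,1],[0,0.001,0.095,0,0,0,0],[0,0.001,0.095,0,0,0,0],[0,0.001,0.095,0,0,0,0]], squeeze=60)

```text
t: 9.6
tcp_pos: [0.3794, 0.219, 0.0073]
ee_rot: [0.995, 0.095, 0.0, 0.001]
force: [-0.9, -0.3, 4.3]
opening: 0.0488
```

Request:
servo_tool(increments=[[0,0,0,0,0,0,0],[0,0,0,0,0,0,0]])

```text
t: 9.8
tcp_pos: [0.3797, 0.2191, 0.0078]
ee_rot: [0.995, 0.095, 0.001, 0.001]
force: [-0.4, -0.4, -1.7]
opening: 0.0486
```

```bash
python3 -c "
from h import *
s=manip.observe();p=w2r(s['tcp_pos'])
need(r2w([-.1,.068,s['tcp_pos'][2]-0.0]),RX[2])"
```

```text
t9.8 tcp [0.3797 0.2191 0.0078] riser [-0.2086  0.2128  0.0078] F [-0.4 -0.4 -1.7] open 0.0486 | shift [0.0885 0.1578 0.0005] rot [ 0.0023 -0.0018  0.1322]
```

Request:
servo_tool(increments=[[0,0,-0.002,0,0,0,0],[0.013,0.025,-0.002,0,0,0.02,0],[0.026,0.05,-0.002,0,0,0.04,0],[0.04,0.075,-0.002,0,0,0.06,0],[0.055,0.1,-0.002,0,0,0.08,0],[0.07,0.128,-0.002,0,0,0.11,0],[0.088,0.158,-0.002,0,0,0.132,0],[0.088,0.158,-0.002,0,0,0.132,0]])

```text
t: 10.6
tcp_pos: [0.4993, 0.0758, 0.0105]
ee_rot: [1.0, 0.025, 0.002, 0.002]
force: [-0.4, -0.3, -2.1]
opening: 0.0487
```

```bash
python3 -c "
from h import *
need(r2w([-.02,.068,.008]),RX[2])
f=manip.grab_frame('wrist');cv2.imwrite('pics/w5.png',f['color'])"
```

```text
t10.6 tcp [0.4993 0.0758 0.0105] riser [-0.0975  0.0627  0.0105] F [-0.4 -0.3 -2.1] open 0.0487 | shift [ 0.0774 -0.0059  0.0028] rot [ 0.0042 -0.0044 -0.0078]
```

View pics/w5.png

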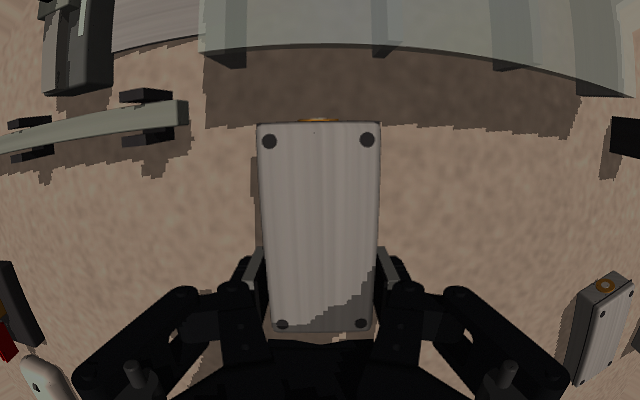

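Request:
servo_tool(increments=[[0.01,-0.006,0.001,0,0,-0.008,0],[0.01,-0.006,0.001,0,0,-0.008,0],[0.022,-0.006,0.002,0,0,-0.008,0],[0.034,-0.006,0.002,0,0,-0.008,0],[0.046,-0.006,0.002,0,0,-0.008,0],[0.058,-0.006,0.002,0,0,-0.008,0],[0.068,-0.006,0.002,0,0,-0.008,0],[0.074,-0.006,0.002,0,0,-0.008,0]])

```text
t: 11.45
tcp_pos: [0.5723, 0.088, 0.0085]
ee_rot: [1.0, 0.03, 0.002, 0.001]
force: [0.0, 1.5, -2.1]
opening: 0.0487
```

```bash
python3 -c "
from h import *
need(r2w([-.02,.068,.006]),RX[2])"
```

```text
t11.4 tcp [0.5723 0.088  0.0085] riser [-0.0239  0.0707  0.0085] F [ 0.   1.5 -2.1] open 0.0487 | shift [0.0039 0.0027 0.0025] rot [ 0.0029 -0.0034  0.0028]
```

Request:
servo_tool(increments=[[0,0.001,0.002,0,0,0,0.7],[0,0.001,0.002,0,0,0,0.7],[0,0.001,0.002,0,0,0,0.7],[-0.03,0.002,0.001,0,0,0,0.7],[-0.06,0.002,-0.001,0,0,0,0.7],[-0.075,0.003,-0.006,0,0.1,0,0.26],[-0.08,0.003,-0.008,0,0.25,0,0.26],[-0.08,0.003,-0.008,0,0.25,0,0.26]])

```text
t: 12.25
tcp_pos: [0.4905, 0.0795, 0.0165]
ee_rot: [0.992, 0.03, 0.126, -0.002]
force: [17.1, 27.4, 0.6]
opening: 0.0223
```

```bash
python3 -c "
from h import *
need(r2w([-.02,.068,.012]),RX[2],.25)
f=manip.grab_frame('wrist');cv2.imwrite('pics/w6.png',f['color'])"
```

```text
t12.2 tcp [0.4905 0.0795 0.0165] riser [-0.1061  0.067   0.0165] F [17.1 27.4  0.6] open 0.0223 | shift [ 0.0823 -0.0008  0.026 ] rot [ 0.0031 -0.0032  0.0038]
```

View pics/w6.png

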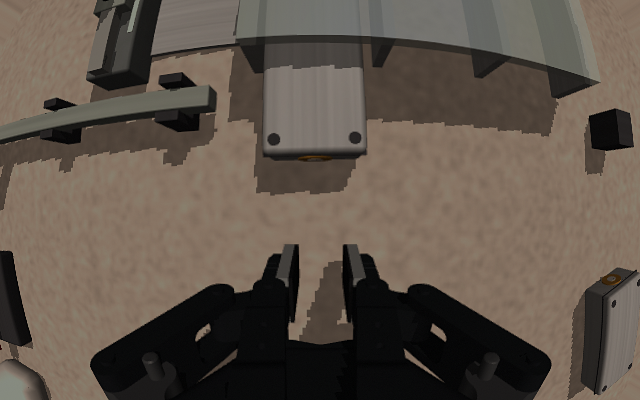

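Request:
servo_tool(increments=[[0.018,0,0.009,0,0,0,0.26],[0.038,0,0.014,0,0,0,0.26],[0.047,0,0.016,0,0,0,0.26],[0.055,0,0.018,0,0,0,0.26],[0.062,0,0.02,0,0,0,0.26],[0.072,0,0.0225,0,0,0,0.26],[0.072,0,0.0225,0,0,0,0.26]])

```text
t: 13.0
tcp_pos: [0.5629, 0.0819, 0.0115]
ee_rot: [0.992, 0.03, 0.124, 0.001]
force: [0.1, -0.7, 0.2]
opening: 0.0223
```

```bash
python3 -c "
from h import *
need(r2w([-.009,.068,.012]),RX[2],.25)"
```

```text
t13.0 tcp [0.5629 0.0819 0.0115] riser [-0.0337  0.0652  0.0115] F [ 0.1 -0.7  0.2] open 0.0223 | shift [ 0.0241 -0.0028  0.0055] rot [0.0086 0.0017 0.004 ]
```

Now the slow final push, in 4 mm steps past the estimated contact.

Request:
servo_tool(increments=[[0.006,-0.002,0.001,0,0,0,0.26],[0.012,-0.002,0.0025,0,0,0,0.26],[0.016,-0.002,0.0035,0,0,0,0.26],[0.019,-0.002,0.0042,0,0,0,0.26],[0.022,-0.002,0.005,0,0,0,0.26],[0.024,-0.002,0.0055,0,0,0,0.26]])

```text
t: 13.6
tcp_pos: [0.5874, 0.0853, 0.012]
ee_rot: [0.992, 0.03, 0.124, 0.001]
force: [-1.4, 0.4, 0.2]
opening: 0.0222
```

```bash
python3 -c "
from h import *
need(r2w([-.009,.068,.012]),RX[2],.25)
f=manip.grab_frame('wrist');cv2.imwrite('pics/w7.png',f['color'])"
```

```text
t13.6 tcp [0.5874 0.0853 0.012 ] riser [-0.009   0.0672  0.012 ] F [-1.4  0.4  0.2] open 0.0222 | shift [-0.     -0.0008 -0.    ] rot [0.0087 0.0019 0.0041]
```

View pics/w7.png

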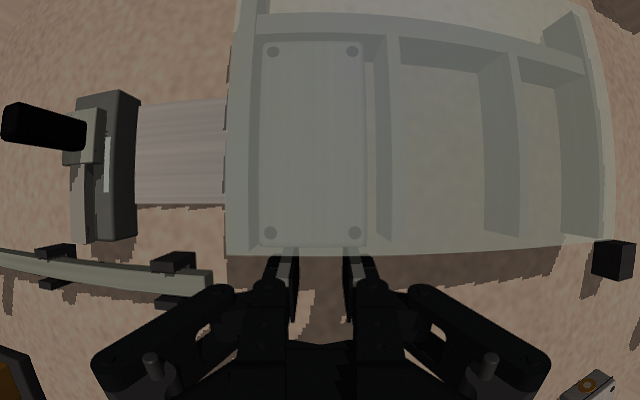

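Request:
servo_tool(increments=[[0.0015,0,0.0004,0,0,0,0.26],[0.003,0,0.0008,0,0,0,0.26],[0.004,0,0.001,0,0,0,0.26],[0.004,0,0.001,0,0,0,0.26]])

```text
t: 14.05
tcp_pos: [0.5891, 0.0853, 0.0113]
ee_rot: [0.992, 0.03, 0.122, 0.002]
force: [-9.9, -0.4, 6.9]
opening: 0.0222
```

Request:
servo_tool(increments=[[-0.02,0,-0.005,0,0,0,0.26],[-0.05,0,-0.015,0,0,0,0.26],[-0.075,0,-0.03,0,-0.1,0,0.5],[-0.08,0.02,-0.07,0,-0.25,0,1],[-0.09,0.06,-0.11,0,-0.25,0,1],[-0.1,0.105,-0.13,0,-0.25,0,1],[-0.11,0.15,-0.15,0,-0.25,0,1],[-0.12,0.19,-0.16,0,-0.25,-0.1,1]])

```text
t: 14.85
tcp_pos: [0.4478, -0.1073, 0.1397]
ee_rot: [0.997, 0.08, -0.001, 0.012]
force: [1.2, -0.6, 0.7]
opening: 0.0854
```

```bash
python3 -c "
from h import *
need([.405,-.178,.11],.36)"
```

```text
t14.8 tcp [ 0.4478 -0.1073  0.1397] riser [-0.1595 -0.117   0.1397] F [ 1.2 -0.6  0.7] open 0.0854 | shift [-0.0534  0.0622  0.0315] rot [ 0.0234  0.0073 -0.1997]
```

Request:
servo_tool(increments=[[-0.02,0.025,0,0,0,-0.1,1],[-0.053,0.062,0,0.023,0.007,-0.2,1],[-0.053,0.062,0,0.023,0.007,-0.2,1],[-0.053,0.062,0,0.023,0.007,-0.2,1],[-0.053,0.062,0,0.023,0.007,-0.2,1]])

```text
t: 15.35
tcp_pos: [0.4061, -0.1765, 0.1417]
ee_rot: [0.984, 0.179, 0.0, 0.0]
force: [0.6, 0.2, -0.1]
opening: 0.0848
```

```bash
python3 -c "
from h import *
need([.405,-.178,.11],.36)
import pickle
f=manip.grab_frame('wrist');cv2.imwrite('pics/w8.png',f['color']);pickle.dump(f,open('w8.pkl','wb'))"
```

```text
t15.3 tcp [ 0.4061 -0.1765  0.1417] riser [-0.2052 -0.1837  0.1417] F [ 0.6  0.2 -0.1] open 0.0848 | shift [-0.0016  0.001   0.0317] rot [ 0.0009 -0.0007  0.0001]
```

View pics/w8.png

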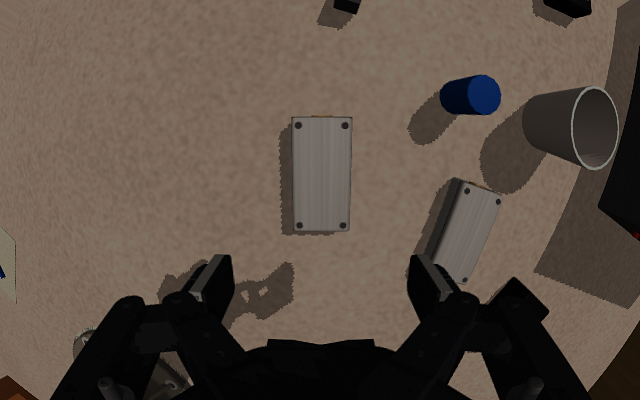

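```bash
python3 -c "
from h import *
import pickle
f=pickle.load(open('w8.pkl','rb'))
q,e=fit([(f,LF,[[292,117],[352,117],[349,231],[293,232]])],[.42,-.17,.36]);print(q,e.round(1))
r,e=fit([(f,LF[:3],[[462,180],[502,196],[467,284]])],[.42,-.32,.09]);print('R',r,e.round(1))
c,s=np.cos(q[2]),np.sin(q[2])
need([q[0]-.026*c,q[1]-.026*s,.006],q[2])"
```

```text
[ 0.42978046 -0.16998104  0.35484958] [[-1.  -0.7]
 [ 0.6 -0.3]
 [ 0.5  1.5]
 [-0.2  0.2]]
R [ 0.42570138 -0.31925289  0.11390722] [[-0.3  0.4]
 [ 1.3 -1.9]
 [-0.4  0.8]]
t15.4 tcp [ 0.4063 -0.176   0.1417] riser [-0.2049 -0.1832  0.1417] F [ 0.6 -0.1  0.9] open 0.0853 | shift [-0.002   0.0024  0.1357] rot [ 0.0007 -0.0007  0.0067]
```

Request:
servo_tool(increments=[[-0.002,0.002,0.045,0,0,0.007,1],[-0.002,0.002,0.09,0,0,0.007,1],[-0.002,0.002,0.12,0,0,0.007,1],[-0.002,0.002,0.135,0,0,0.007,1],[-0.002,0.002,0.135,0,0,0.007,1],[-0.002,0.002,0.135,0,0,0.007,0],[-0.002,0.002,0.135,0,0,0.007,0],[-0.002,0.002,0.135,0,0,0.007,0]])

```text
t: 16.2
tcp_pos: [0.4064, -0.1785, 0.0081]
ee_rot: [0.984, 0.177, 0.001, 0.001]
force: [0.2, 1.3, 1.6]
opening: 0.049
```

Request:
servo_tool(increments=[[0,0,0,0,0,0,0],[0,0,0,0,0,0,0]])

```text
t: 16.4
tcp_pos: [0.4067, -0.1788, 0.0087]
ee_rot: [0.984, 0.177, 0.002, 0.001]
force: [0.3, -0.1, -2.7]
opening: 0.0492
```

```bash
python3 -c "
from h import *
need(r2w([-.1,0,.010]),RX[2])"
```

```text
t16.4 tcp [ 0.4067 -0.1788  0.0087] riser [-0.2048 -0.186   0.0087] F [ 0.3 -0.1 -2.7] open 0.0492 | shift [ 0.1546 -0.1472 -0.0013] rot [ 0.0027 -0.0036  0.2969]
```

Request:
servo_tool(increments=[[0.01,-0.01,-0.002,0,0,0,0],[0.035,-0.033,-0.002,0,0,0.06,0],[0.06,-0.057,-0.002,0,0,0.12,0],[0.085,-0.08,-0.002,0,0,0.18,0],[0.11,-0.105,-0.002,0,0,0.24,0],[0.135,-0.128,-0.002,0,0,0.297,0],[0.155,-0.147,-0.002,0,0,0.297,0],[0.155,-0.147,-0.002,0,0,0.297,0]])

```text
t: 17.2
tcp_pos: [0.5034, 0.0194, 0.0114]
ee_rot: [0.999, 0.032, 0.004, -0.001]
force: [-0.2, 0.1, -2.3]
opening: 0.0488
```

Request:
servo_tool(increments=[[0,0,0,0,0,0,0],[0,0,0,0,0,0,0]])

```text
t: 17.4
tcp_pos: [0.5031, 0.0201, 0.0114]
ee_rot: [0.999, 0.033, 0.004, -0.001]
force: [0.2, -0.4, -2.7]
opening: 0.0489
```

```bash
python3 -c "
from h import *
import pickle
need(r2w([-.02,0,.008]),RX[2])
f=manip.grab_frame('wrist');cv2.imwrite('pics/w9.png',f['color']);pickle.dump(f,open('w9.pkl','wb'))"
```

```text
t17.4 tcp [0.5031 0.0201 0.0114] riser [-0.0969  0.007   0.0114] F [ 0.2 -0.4 -2.7] open 0.0489 | shift [0.0768 0.0076 0.0039] rot [-0.002  -0.0077  0.0076]
```

View pics/w9.png

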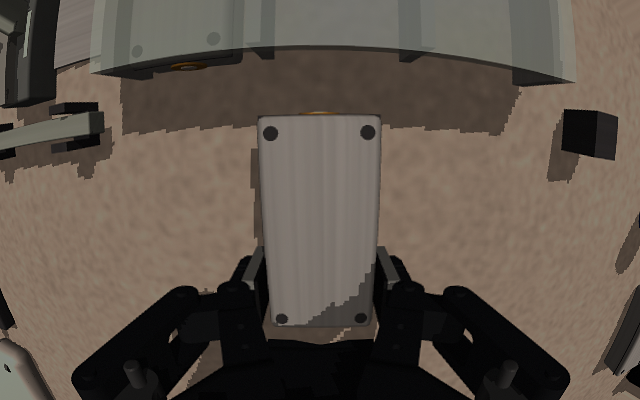

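Request:
servo_tool(increments=[[0.006,0.0073,0.001,0,0,0.007,0],[0.01,0.0073,0.001,0,0,0.007,0],[0.022,0.0073,0.002,0,0,0.007,0],[0.034,0.0073,0.002,0,0,0.007,0],[0.046,0.0073,0.003,0,0,0.007,0],[0.058,0.0073,0.003,0,0,0.007,0],[0.068,0.0073,0.003,0,0,0.007,0],[0.076,0.0073,0.003,0,0,0.007,0]])

```text
t: 18.25
tcp_pos: [0.5804, 0.0171, 0.0088]
ee_rot: [1.0, 0.029, 0.004, -0.001]
force: [-0.3, -0.5, -3.1]
opening: 0.0486
```

```bash
python3 -c "
from h import *
need(r2w([-.02,0,.008]),RX[2])"
```

```text
t18.2 tcp [0.5804 0.0171 0.0088] riser [-0.02   -0.0005  0.0088] F [-0.3 -0.5 -3.1] open 0.0486 | shift [-0.     -0.0005  0.0008] rot [-0.0016 -0.0076 -0.0004]
```

Request:
servo_tool(increments=[[0,0,0.002,0,0,0,0],[0,0,0.002,0,0,0,0.75],[0,0,0.002,0,0,0,0.75],[0,0,0.001,0,0,0,0.75],[-0.03,0,0,0,0,0,0.75],[-0.06,0,-0.002,0,0,0,0.75],[-0.08,0,-0.007,0,0.1,0,0.26],[-0.085,0,-0.007,0,0.25,0,0.26]])

```text
t: 19.05
tcp_pos: [0.4984, 0.0056, 0.0147]
ee_rot: [0.995, 0.026, 0.099, 0.006]
force: [1.4, -1.8, -0.1]
opening: 0.0357
```

Request:
servo_tool(increments=[[0,0,0,0,0,0,0.26],[0,0,0,0,0,0,0.26]])

```text
t: 19.25
tcp_pos: [0.4984, 0.0058, 0.015]
ee_rot: [0.995, 0.026, 0.098, 0.007]
force: [1.0, -0.3, -0.3]
opening: 0.0219
```

```bash
python3 -c "
from h import *
need(r2w([-.03,0,.012]),RX[2],.25)"
```

```text
t19.2 tcp [0.4984 0.0058 0.015 ] riser [-0.1025 -0.0071  0.015 ] F [ 1.  -0.3 -0.3] open 0.0219 | shift [ 0.0705 -0.0077  0.0169] rot [ 0.0193  0.0545 -0.0029]
```

Request:
servo_tool(increments=[[0.01,-0.0077,0.003,0.019,0.054,0,0.26],[0.02,-0.0077,0.006,0.019,0.054,0,0.26],[0.035,-0.0077,0.01,0.019,0.054,0,0.26],[0.047,-0.0077,0.012,0.019,0.054,0,0.26],[0.055,-0.0077,0.014,0.019,0.054,0,0.26],[0.063,-0.0077,0.0155,0.019,0.054,0,0.26],[0.07,-0.0077,0.017,0.019,0.054,0,0.26],[0.07,-0.0077,0.017,0.019,0.054,0,0.26]])

```text
t: 20.05
tcp_pos: [0.5712, 0.0171, 0.012]
ee_rot: [0.992, 0.027, 0.125, -0.004]
force: [-0.2, 0.2, -0.1]
opening: 0.0223
```

```bash
python3 -c "
from h import *
need(r2w([-.008,0,.012]),RX[2],.25)"
```

```text
t20.1 tcp [0.5712 0.0171 0.012 ] riser [-0.0292  0.      0.012 ] F [-0.2  0.2 -0.1] open 0.0223 | shift [ 0.0205 -0.0001  0.0053] rot [-0.     -0.0007 -0.0034]
```

Request:
servo_tool(increments=[[0.006,0,0.0015,0,0,0,0.26],[0.011,0,0.0028,0,0,0,0.26],[0.016,0,0.004,0,0,0,0.26],[0.019,0,0.0048,0,0,0,0.26],[0.021,0,0.0053,0,0,0,0.26],[0.0225,0,0.0056,0,0,0,0.26],[0.024,0,0.006,0,0,0,0.26],[0.024,0,0.006,0,0,0,0.26]])

```text
t: 20.85
tcp_pos: [0.593, 0.0182, 0.0113]
ee_rot: [0.992, 0.027, 0.123, -0.003]
force: [-10.5, -0.7, 6.3]
opening: 0.0225
```

```bash
python3 -c "
from h import *
need(r2w([-.008,0,.012]),RX[2],.25)"
```

```text
t20.9 tcp [0.593  0.0182 0.0113] riser [-0.0073 -0.0002  0.0113] F [-10.5  -0.7   6.3] open 0.0225 | shift [-0.0005 -0.0002 -0.0008] rot [ 0.0012  0.0042 -0.003 ]
```

Request:
servo_tool(increments=[[-0.02,0,-0.005,0,0,0,0.26],[-0.05,0,-0.015,0,0,0,0.26],[-0.075,0,-0.03,0,-0.1,0,0.5],[-0.08,0.02,-0.07,0,-0.25,0,1],[-0.09,0.06,-0.11,0,-0.25,0,1],[-0.1,0.105,-0.13,0,-0.25,0,1],[-0.11,0.15,-0.15,0,-0.25,0,1],[-0.12,0.19,-0.16,0,-0.25,0,1]])

```text
t: 21.65
tcp_pos: [0.4512, -0.1738, 0.1376]
ee_rot: [1.0, 0.028, -0.0, 0.001]
force: [1.5, -1.2, 0.2]
opening: 0.0856
```

```bash
python3 -c "
from h import *
need([.395,-.321,.14],.1)"
```

```text
t21.6 tcp [ 0.4512 -0.1738  0.1376] riser [-0.1601 -0.1836  0.1376] F [ 1.5 -1.2  0.2] open 0.0856 | shift [-0.0643  0.1438 -0.0021] rot [ 0.0018  0.0005 -0.0443]
```

Request:
servo_tool(increments=[[-0.02,0.04,0,0,0,0,1],[-0.04,0.085,0,0,0,-0.04,1],[-0.055,0.125,0,0,0,-0.044,1],[-0.064,0.144,0,0,0,-0.044,1],[-0.064,0.144,0,0,0,-0.044,1],[-0.064,0.144,0,0,0,-0.044,1],[-0.064,0.144,0,0,0,-0.044,1]])

```text
t: 22.35
tcp_pos: [0.3962, -0.3198, 0.1381]
ee_rot: [0.999, 0.051, 0.0, 0.001]
force: [-0.3, 0.4, 0.2]
opening: 0.0858
```

```bash
python3 -c "
from h import *
need([.395,-.321,.11],.1)
import pickle
f=manip.grab_frame('wrist');cv2.imwrite('pics/w10.png',f['color']);pickle.dump(f,open('w10.pkl','wb'))"
```

```text
t22.4 tcp [ 0.3962 -0.3198  0.1381] riser [-0.2234 -0.3262  0.1381] F [-0.3  0.4  0.2] open 0.0858 | shift [-0.0014  0.001   0.0281] rot [ 0.0017 -0.0004  0.002 ]
```

View pics/w10.png

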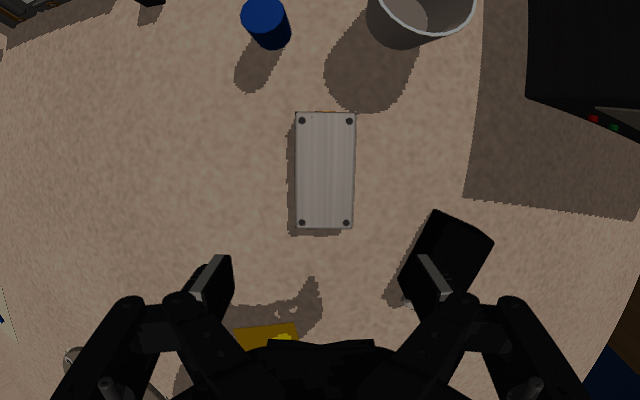

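```bash
python3 -c "
from h import *
import pickle
f=pickle.load(open('w10.pkl','rb'))
q,e=fit([(f,LF,[[295,112],[356,112],[353,229],[296,228]])],[.42,-.32,.1]);print(q,e.round(1))
for px,z in (([398,282],.042),([435,210],.042),([400,300],.0)):
    r=least_squares(lambda p:(proj(f,[p[0],p[1],z])-px).ravel(),[.4,-.4]);print(px,r.x)
c,s=np.cos(q[2]),np.sin(q[2])
need([q[0]-.026*c,q[1]-.026*s,.006],q[2])"
```

```text
[ 0.42536762 -0.32141011  0.09651444] [[-0.8 -0.9]
 [ 0.8 -0.4]
 [ 0.3  0.5]
 [-0.3  1.2]]
[398, 282] [ 0.33538635 -0.39744736]
[435, 210] [ 0.40606229 -0.41693028]
[400, 300] [ 0.28869101 -0.41977749]
t22.4 tcp [ 0.3962 -0.3197  0.1381] riser [-0.2234 -0.3261  0.1381] F [ 0.8  0.4 -0.7] open 0.0856 | shift [0.0028 0.0043 0.1321] rot [ 0.0017 -0.0002  0.0059]
```

Request:
servo_tool(increments=[[0.003,0.004,0.04,0,0,0.006,0.8],[0.003,0.004,0.08,0,0,0.006,0.8],[0.003,0.004,0.115,0,0,0.006,0.8],[0.003,0.004,0.131,0,0,0.006,0.8],[0.003,0.004,0.131,0,0,0.006,0.8],[0.003,0.004,0.131,0,0,0.006,0],[0.003,0.004,0.131,0,0,0.006,0],[0.003,0.004,0.131,0,0,0.006,0]])

```text
t: 23.2
tcp_pos: [0.4006, -0.3238, 0.0083]
ee_rot: [0.999, 0.048, 0.001, 0.002]
force: [0.1, 1.2, 2.4]
opening: 0.0487
```

Request:
servo_tool(increments=[[0,0,0,0,0,0,0],[0,0,0,0,0,0,0]])

```text
t: 23.4
tcp_pos: [0.4008, -0.3241, 0.0089]
ee_rot: [0.999, 0.048, 0.001, 0.002]
force: [-0.7, 0.3, -3.0]
opening: 0.0486
```

```bash
python3 -c "
from h import *
need(r2w([-.1,-.068,.010]),RX[2])"
```

```text
t23.4 tcp [ 0.4008 -0.3241  0.0089] riser [-0.2191 -0.3308  0.0089] F [-0.7  0.3 -3. ] open 0.0486 | shift [ 0.1291 -0.258  -0.0018] rot [ 0.0039 -0.0027  0.0385]
```

Request:
servo_tool(increments=[[0,-0.01,-0.002,0,0,0,0],[0.003,-0.04,-0.002,0,0,0,0],[0.006,-0.075,-0.002,0,0,0,0],[0.009,-0.11,-0.002,0,0,0.01,0],[0.014,-0.14,-0.002,0,0,0.02,0],[0.035,-0.17,-0.002,0,0,0.038,0],[0.06,-0.2,-0.002,0,0,0.038,0],[0.085,-0.225,-0.002,0,0,0.038,0]])

```text
t: 24.2
tcp_pos: [0.4637, -0.0895, 0.0105]
ee_rot: [1.0, 0.03, 0.001, 0.002]
force: [0.3, -1.0, -2.6]
opening: 0.0489
```

```bash
python3 -c "
from h import *
need(r2w([-.1,-.068,.010]),RX[2])"
```

```text
t24.2 tcp [ 0.4637 -0.0895  0.0105] riser [-0.1427 -0.1002  0.0105] F [ 0.3 -1.  -2.6] open 0.0489 | shift [ 0.0427 -0.0321  0.0005] rot [ 0.0035 -0.0025  0.0017]
```

Request:
servo_tool(increments=[[0.012,-0.012,0,0,0,0,0],[0.025,-0.022,0,0,0,0,0],[0.035,-0.03,0,0,0,0,0],[0.04,-0.032,0,0,0,0,0],[0.04,-0.032,0,0,0,0,0],[0.04,-0.032,0,0,0,0,0]])

```text
t: 24.8
tcp_pos: [0.5008, -0.0563, 0.0102]
ee_rot: [1.0, 0.029, 0.001, 0.002]
force: [0.1, 0.0, -2.8]
opening: 0.0486
```

```bash
python3 -c "
from h import *
need(r2w([-.02,-.068,.008]),RX[2])
f=manip.grab_frame('wrist');cv2.imwrite('pics/w11.png',f['color'])"
```

```text
t24.8 tcp [ 0.5008 -0.0563  0.0102] riser [-0.1037 -0.0692  0.0102] F [ 0.1  0.  -2.8] open 0.0486 | shift [ 0.0837 -0.0012  0.0023] rot [ 0.0041 -0.0012  0.0002]
```

View pics/w11.png

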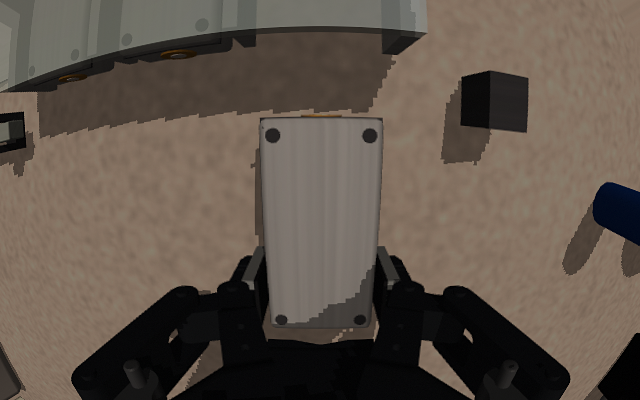

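Request:
servo_tool(increments=[[0.012,-0.001,0.001,0,0,0,0],[0.024,-0.001,0.002,0,0,0,0],[0.036,-0.001,0.002,0,0,0,0],[0.048,-0.001,0.002,0,0,0,0],[0.06,-0.001,0.002,0,0,0,0],[0.072,-0.001,0.002,0,0,0,0],[0.082,-0.001,0.002,0,0,0,0],[0.082,-0.001,0.002,0,0,0,0]])

```text
t: 25.65
tcp_pos: [0.5848, -0.0502, 0.0084]
ee_rot: [1.0, 0.029, 0.002, 0.002]
force: [-0.1, -0.1, -1.8]
opening: 0.0489
```

```bash
python3 -c "
from h import *
need(r2w([-.02,-.068,.008]),RX[2])"
```

```text
t25.6 tcp [ 0.5848 -0.0502  0.0084] riser [-0.0195 -0.068   0.0084] F [-0.1 -0.1 -1.8] open 0.0489 | shift [-0.0006  0.      0.0004] rot [ 0.0035 -0.0038  0.0001]
```

Request:
servo_tool(increments=[[0,0,0.002,0,0,0,0],[0,0,0.002,0,0,0,0.75],[0,0,0.002,0,0,0,0.75],[0,0,0.001,0,0,0,0.75],[-0.03,0,0,0,0,0,0.75],[-0.06,0,-0.002,0,0,0,0.75],[-0.08,0,-0.007,0,0.1,0,0.26],[-0.085,0,-0.007,0,0.25,0,0.26]])

```text
t: 26.45
tcp_pos: [0.5007, -0.0567, 0.0153]
ee_rot: [0.992, 0.028, 0.121, -0.0]
force: [2.5, -2.5, -1.2]
opening: 0.0355
```

Request:
servo_tool(increments=[[0,0,0,0,0,0,0.26],[0,0,0,0,0,0,0.26]])

```text
t: 26.65
tcp_pos: [0.4998, -0.057, 0.0153]
ee_rot: [0.992, 0.028, 0.12, 0.0]
force: [0.7, -0.1, -0.3]
opening: 0.0223
```

```bash
python3 -c "
from h import *
need(r2w([-.03,-.068,.012]),RX[2],.25)"
```

```text
t26.6 tcp [ 0.4998 -0.057   0.0153] riser [-0.1048 -0.0698  0.0153] F [ 0.7 -0.1 -0.3] open 0.0223 | shift [ 0.0718 -0.0021  0.021 ] rot [ 0.0074  0.0094 -0.0008]
```

Request:
servo_tool(increments=[[0.015,-0.002,0.007,0,0.009,0,0.26],[0.03,-0.002,0.011,0,0.009,0,0.26],[0.04,-0.002,0.013,0,0.009,0,0.26],[0.048,-0.002,0.015,0,0.009,0,0.26],[0.056,-0.002,0.017,0,0.009,0,0.26],[0.064,-0.002,0.019,0,0.009,0,0.26],[0.072,-0.002,0.021,0,0.009,0,0.26],[0.072,-0.002,0.021,0,0.009,0,0.26]])

```text
t: 27.45
tcp_pos: [0.5763, -0.0506, 0.0124]
ee_rot: [0.992, 0.028, 0.126, -0.0]
force: [-0.1, -0.4, -0.4]
opening: 0.0225
```

Request:
servo_tool(increments=[[0.006,0,0.0015,0,0,0,0.26],[0.011,0,0.0028,0,0,0,0.26],[0.016,0,0.004,0,0,0,0.26],[0.019,0,0.0048,0,0,0,0.26],[0.021,0,0.0053,0,0,0,0.26],[0.0225,0,0.0056,0,0,0,0.26],[0.0245,0,0.006,0,0,0,0.26],[0.0245,0,0.006,0,0,0,0.26]])

```text
t: 28.25
tcp_pos: [0.5972, -0.0497, 0.0114]
ee_rot: [0.992, 0.028, 0.122, 0.001]
force: [-14.3, 0.1, 8.6]
opening: 0.0221
```

```bash
python3 -c "
from h import *
need(r2w([-.008,-.068,.012]),RX[2],.25)"
```

```text
t28.2 tcp [ 0.5972 -0.0497  0.0114] riser [-0.0071 -0.0682  0.0114] F [-14.3   0.1   8.6] open 0.0221 | shift [-0.0007 -0.0002 -0.0008] rot [ 0.0085  0.006  -0.0009]
```

Request:
servo_tool(increments=[[-0.02,0,-0.005,0,0,0,0.26],[-0.05,0,-0.015,0,0,0,0.26],[-0.075,0,-0.03,0,-0.1,0,0.5],[-0.07,0,-0.08,0,-0.25,0,1],[-0.06,-0.04,-0.125,0,-0.25,0,1],[-0.05,-0.085,-0.13,0,-0.25,0,1],[-0.05,-0.13,-0.13,0,-0.25,0,1],[-0.05,-0.175,-0.13,0,-0.25,0,1]])

```text
t: 29.05
tcp_pos: [0.5097, 0.1182, 0.126]
ee_rot: [1.0, 0.027, -0.0, 0.004]
force: [-0.7, 0.1, 0.8]
opening: 0.0857
```

```bash
python3 -c "
from h import *
need(r2w([-.022,.329,.13]),RX[2])"
```

```text
t29.1 tcp [0.5097 0.1182 0.126 ] riser [-0.0846  0.1045  0.126 ] F [-0.7  0.1  0.8] open 0.0857 | shift [ 0.0615 -0.2247 -0.0057] rot [ 0.0071  0.0012 -0.005 ]
```

Request:
servo_tool(increments=[[0.01,-0.04,-0.006,0.007,0,-0.005,1],[0.022,-0.085,-0.006,0.007,0,-0.005,1],[0.035,-0.13,-0.006,0.007,0,-0.005,1],[0.048,-0.175,-0.006,0.007,0,-0.005,1],[0.0615,-0.215,-0.006,0.007,0,-0.005,1],[0.0615,-0.225,-0.006,0.007,0,-0.005,1],[0.0615,-0.225,-0.006,0.007,0,-0.005,1]])

```text
t: 29.75
tcp_pos: [0.5584, 0.3489, 0.1303]
ee_rot: [1.0, 0.031, -0.001, -0.001]
force: [-0.5, 0.0, -0.3]
opening: 0.0856
```

```bash
python3 -c "
from h import *
need(r2w([-.022,.329,.057]),RX[2])"
```

```text
t29.8 tcp [0.5584 0.3489 0.1303] riser [-0.0227  0.332   0.1303] F [-0.5  0.  -0.3] open 0.0856 | shift [0.0008 0.0031 0.0733] rot [-0.0018  0.0013  0.0034]
```

Request:
servo_tool(increments=[[0.001,0.003,0.035,0,0,0.003,1],[0.001,0.003,0.073,0,0,0.003,1],[0.001,0.003,0.073,0,0,0.003,0],[0.001,0.003,0.073,0,0,0.003,0],[0.001,0.003,0.073,0,0,0.003,0],[0.001,0.003,0.073,0,0,0.003,0],[0.001,0.003,0.073,0,0,0.003,0],[0.001,0.003,0.073,0,0,0.003,0]])

```text
t: 30.55
tcp_pos: [0.5604, 0.3467, 0.0593]
ee_rot: [1.0, 0.029, 0.001, -0.001]
force: [-0.2, -1.1, 5.9]
opening: 0.015
```

Request:
servo_tool(increments=[[0,0.015,0,0,0,0,0],[0,0.035,0,0,0,0,0],[0,0.055,0,0,0,0,0],[0,0.075,0,0,0,0,0],[0,0.095,0,0,0,0,0],[0,0.115,0,0,0,0,0],[0,0.135,0,0,0,0,0],[0,0.15,0,0,0,0,0]])

```text
t: 31.35
tcp_pos: [0.5694, 0.1966, 0.0593]
ee_rot: [1.0, 0.029, 0.001, -0.002]
force: [1.1, 3.1, -4.6]
opening: 0.0149
```

```bash
python3 -c "
from h import *
need(r2w([-.022,.049,.057]),RX[2])"
```

```text
t31.4 tcp [0.5694 0.1966 0.0593] riser [-0.0206  0.1793  0.0593] F [ 1.1  3.1 -4.6] open 0.0149 | shift [-0.0015  0.1303  0.0018] rot [-0.0037 -0.0021  0.0003]
```

Request:
servo_tool(increments=[[-0.0005,0.02,0,0,0,0,0],[-0.0005,0.04,0,0,0,0,0],[-0.0005,0.06,0,0,0,0,0],[-0.0005,0.08,0,0,0,0,0],[-0.0005,0.1,0,0,0,0,0],[-0.0005,0.118,0,0,0,0,0],[-0.0005,0.131,0,0,0,0,0],[-0.0005,0.134,0,0,0,0,0]])

```text
t: 32.15
tcp_pos: [0.5772, 0.0671, 0.0594]
ee_rot: [1.0, 0.03, 0.002, -0.005]
force: [2.9, 17.3, -9.3]
opening: 0.0151
```

```bash
python3 -c "
from h import *
need(r2w([.055,.197,.13]),RX[2])"
```

```text
t32.1 tcp [0.5772 0.0671 0.0594] riser [-0.0203  0.0496  0.0594] F [ 2.9 17.3 -9.3] open 0.0151 | shift [ 0.076  -0.148  -0.0687] rot [-0.0108 -0.0049  0.0023]
```

Request:
servo_tool(increments=[[0,0,0,0,0,0,1],[0,0,0,0,0,0,1],[0,0,0,0,0,0,1],[0,0,-0.04,0,0,0,1],[0.01,-0.02,-0.068,0,0,0,1],[0.04,-0.06,-0.068,-0.01,0,0,1],[0.065,-0.105,-0.068,-0.01,0,0,1],[0.076,-0.148,-0.068,-0.01,0,0,1]])

```text
t: 32.95
tcp_pos: [0.6462, 0.2188, 0.13]
ee_rot: [1.0, 0.029, 0.004, -0.0]
force: [-0.2, 0.8, -0.0]
opening: 0.0858
```

```bash
python3 -c "
from h import *
need(r2w([.056,.197,.06]),RX[2])"
```

```text
t33.0 tcp [0.6462 0.2188 0.13  ] riser [0.0574 0.197  0.13  ] F [-0.2  0.8 -0. ] open 0.0858 | shift [-0.0019  0.      0.07  ] rot [ 0.0001 -0.0071 -0.0008]
```

Request:
servo_tool(increments=[[0,0,0.035,0,0,0,1],[0,0,0.069,0,0,0,1],[0,0,0.069,0,0,0,0],[0,0,0.069,0,0,0,0],[0,0,0.069,0,0,0,0],[0,0,0.069,0,0,0,0],[0,0,0.069,0,0,0,0],[0,0,0.069,0,0,0,0]])

```text
t: 33.75
tcp_pos: [0.6477, 0.2187, 0.0629]
ee_rot: [1.0, 0.028, 0.005, -0.0]
force: [-1.0, -1.5, 6.3]
opening: 0.0126
```

Request:
servo_tool(increments=[[-0.005,0,0,0,0,0,0],[-0.01,0,0,0,0,0,0],[-0.015,0,0,0,0,0,0],[-0.02,0,0,0,0,0,0],[-0.025,0,0,0,0,0,0],[-0.029,0,0,0,0,0,0],[-0.032,0,0,0,0,0,0],[-0.032,0,0,0,0,0,0]])

```text
t: 34.55
tcp_pos: [0.6174, 0.2169, 0.063]
ee_rot: [1.0, 0.028, 0.007, -0.001]
force: [7.2, 1.1, -4.3]
opening: 0.013
```

Request:
servo_tool(increments=[[-0.001,0,0,0,0,0,0],[-0.001,0,0,0,0,0,0]])

```text
t: 34.75
tcp_pos: [0.6175, 0.2169, 0.063]
ee_rot: [1.0, 0.028, 0.008, -0.001]
force: [6.1, 1.2, -4.5]
opening: 0.013
```

```bash
python3 -c "
from h import *
need(r2w([.027,.197,.06]),RX[2])"
```

```text
t34.8 tcp [0.6175 0.2169 0.063 ] riser [0.0287 0.1968 0.063 ] F [ 6.1  1.2 -4.5] open 0.0130 | shift [-0.0017 -0.0002  0.003 ] rot [-0.0016 -0.0154 -0.002 ]
```

Request:
servo_tool(increments=[[-0.003,0,0,0,0,0,0],[-0.003,0,0,0,0,0,0],[-0.001,0,0,0,0,0,1],[0,0,0,0,0,0,1],[0,0,0,0,0,0,1],[0,0,-0.045,0,0,0,1],[0,0,-0.09,0,0,0,1],[-0.02,0,-0.12,0,0,0,1]])

```text
t: 35.55
tcp_pos: [0.5976, 0.2161, 0.1858]
ee_rot: [1.0, 0.027, 0.009, -0.002]
force: [0.3, -0.3, 0.7]
opening: 0.0852
```

Request:
servo_tool(increments=[[-0.04,-0.01,-0.02,0,0,0,1],[-0.08,-0.02,-0.04,0,0,0,1],[-0.12,-0.03,-0.06,0,0,0,1],[-0.15,-0.03,-0.08,0,0,0,1],[-0.15,-0.03,-0.08,0,0,0,1],[-0.15,-0.03,-0.08,0,0,0,1]])

```text
t: 36.15
tcp_pos: [0.4444, 0.2374, 0.2637]
ee_rot: [1.0, 0.028, 0.01, -0.002]
force: [0.4, -0.7, 0.2]
opening: 0.0851
```

```bash
python3 -c "
from h import *
a=manip.grab_frame('wrist')['color'];b=manip.grab_frame('top')['color'];c=manip.grab_frame('side')['color']
z=lambda i,w,h:cv2.resize(i,(w,h),interpolation=cv2.INTER_CUBIC)
top=np.hstack([z(b[90:290,150:490],425,250),z(c[120:380,170:420],375,250)])
cv2.imwrite('pics/end.png',np.vstack([z(a[:300],800,350),top]))
need([.5,.2,.3],0)"
```

```text
t36.3 tcp [0.4453 0.2368 0.2623] riser [-0.1421  0.2267  0.2623] F [-0.5  0.3 -0.3] open 0.0855 | shift [ 0.0533  0.0396 -0.0369] rot [-0.0037 -0.0177  0.0533]
```

View pics/end.png

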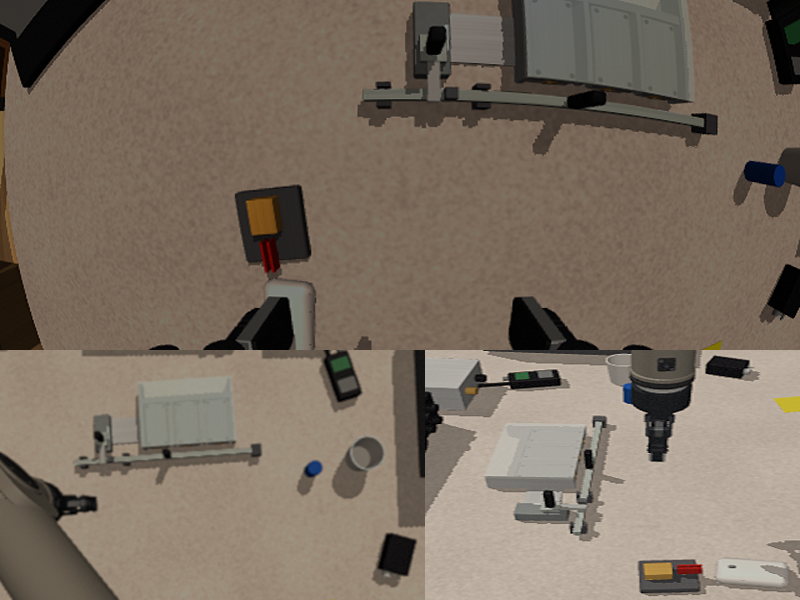

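The picture shows three boxes in the lanes, the bar across reaching the keeper at (705,123), and the lock tongue over the bar at (434,90). The other objects look unmoved, so I'm handing in.

```bash
python3 -c "
from workcell import manip
print(manip.hand_in())"
```

```text
the job is handed in; nothing more can be done
None
```

I put away the three filter boxes that were on the desk, one to a lane, and handed the job in at about 36 s. I drew back the lock slide and opened the bar fully. Each box was then slid in until it met the stop, and I closed the bar and pushed the lock slide home.

- **Boxes:** all three pushes stopped at the same depth to within 0.2 mm, at 10–14 N against the stop.
- **Bar:** it opened 280 mm to its stop. On closing, it met its home stop with about 17 N, within 1 mm of where the handle first stood.
- **Lock:** it travelled about 30 mm each way and ended against its home stop.
- **Final pictures (wrist, top and side):** the boxes are in the lanes, the bar reaches the keeper, the tongue lies across the bar, and the cup, cell, keyer, paddle and mouse look unmoved.

No check failed or disagreed. My riser position seems about 1.5 mm off along its depth, so I relied on contact with the stops instead. I did not see any box get knocked aside or the grip slacken.

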